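Square the red tile into the corner of the setting board

TASK

Pick up the rubber-footed pusher by its wooden handle and use it to nudge the red tile across the setting board until it lies flat in the corner, touching both dark battens. Touch the tile only with the pusher, never with the gripper, and leave the blue tile, the jar and the mug where they are. Then stand the pusher upright again, on the table or a free bit of the board, and let go.

Things in the scene. Friction and masses are not known exactly. Their poses are not given: they have to be found in the camera images.
- board: Fixed plywood board 270 x 270 mm, top 8 mm above the table, with two dark battens (20 mm wide, 14 mm above the board's top) along two edges meeting in a square inner corner. Origin: that inner corner, at table level. x and y run from it along the battens' inner faces, 250 mm long (the planes y = 0 and x = 0); free board reaches 250 mm along both. z up.
- red_tile: Square tile glazed red with a gold ring and dot, 80 x 80 x 10 mm, about 140 g, loose, flat on the board. Origin: centre of its underside; x, y along its sides. In the corner its centre is 40 mm from each batten. It starts with its centre about 170 mm along either batten and 60 mm from it, turned up to 15 degrees; the blue tile lies likewise along the other.
- pusher: The tool, upright on the table left or right of the board: black rubber foot 50 x 50 x 22 mm below an upright square wooden handle 26 x 26 mm whose top is 116 mm above the foot's underside; about 200 g. A thin brass collar sits just above the foot. Origin: centre of the foot's underside; x and y along the sides of foot and handle, z up.
- blue_tile: Bystander: same tile, 80 x 80 x 10 mm, glazed blue with a white diamond, loose on the board. Origin: centre of its underside, axes along its sides.
- jar: Bystander: closed amber glass jar with white lid, 60 mm across, 75 mm high, loose on the table on the side of the board opposite to the pusher. Origin: centre of its underside.
- mug: Bystander: terracotta mug, 76 mm across plus handle, 85 mm high, loose on the table to the left of the board, farther out than the pusher or jar. Origin: centre of its underside.
There are look-alikes about, which are no part of the job. Leave any green or turquoise look-alike of the red_tile alone.

How it is judged:
On the way, in this order (a step that is already met when the one before it is completed fails the run):
1. the pusher is gripped and lifted at least 20 mm (contact force between the fingers and pusher above 1 N and height (world z) of pusher above 0.02 m), for 0.1 s.
2. the red tile is in the corner, along both battens, with the pusher still held (contact force between the fingers and pusher above 1 N and x of red_tile in the frame of board below 0.05 m and y of red_tile in the frame of board below 0.05 m), for 0.1 s.
At the end, for the whole second after the job is handed in: The red tile lies flat and still on the board in the corner, its centre within 10 mm of its home distance (40 mm) from each batten and its sides parallel to the battens within 10 degrees; the pusher is released and stands upright and still on the table or the board (x of red_tile in the frame of board between 0.034 and 0.05 m and y of red_tile in the frame of board between 0.034 and 0.05 m and z of red_tile in the frame of board below 0.012 m and angle between red_tile's own z axis and vertical below 0.1 rad and (angle between the x axis of red_tile and the x axis of board, either way round below 0.175 rad or angle between the x axis of red_tile and the y axis of board, either way round below 0.175 rad) and linear speed of each of red_tile, pusher below 0.02 m/s and height (world z) of pusher below 0.013 m and angle between pusher's own z axis and vertical below 0.15 rad); the robot touches nothing.
It fails at once if the gripper or arm touches the red tile (contact force between any of the fingers, the arm and red_tile above 0.5 N).
It fails at once if the red tile is tipped up more than 20 degrees (angle between red_tile's own z axis and vertical above 0.35 rad).
It fails at once if the blue tile is moved more than 15 mm (distance of blue_tile from where it was at the start of the episode above 0.015 m).
It fails at once if the jar or the mug is moved more than 15 mm (distance of any of jar, mug from where it was at the start of the episode above 0.015 m).
It also fails if it takes over 61 s, if anything falls off the work surface, if the arm or the gripper's body presses on something with over 40 N, if the wrist force passes 120 N, or if a joint passes its speed limit or range.

ROBOT

A 6-joint arm with a two-finger parallel gripper is mounted at the origin on the work surface. World frame = base frame: x ahead of the robot, y to its left, z up, the work surface at z = 0. Lengths are in m, angles in rad, forces in N, time in s.
With the tool pointing down it reaches from about 0.35 to 0.975 m from the base axis. Payload 4.9 kg.
Tool frame: the origin (TCP) lies midway between the tips of the shut fingers; the grasp point (between the pads) lies 19 mm behind it; z points along the fingers, y is the line along which they close (so a half turn about z gives the same grasp; the last joint's range is limited). The gripper opens to 85 mm and grips with 20 to 120 N. Pads are 22 mm wide; open, the fingers measure 114 mm over their backs; the gripper's body (76 mm by 85 mm) begins 54 mm behind the grasp point. The pads swing forward as they close: fully open they stand 13 mm farther back than shut.
Start: joints at [1.122, 0.053, 1.613, -0, 1.476, -0.119], TCP at [0.202, 0.591, 0.231] pointing down, gripper open.
Joint ranges: [-3.01, 3.01], [-1.01, 2.22], [0.06, 2.58], [-1.02, 4.17], [0.09, 2.62], [-3.14, 3.14]. Speed limits (rad/s): [2.57, 2.57, 3.14, 3.14, 3.14, 3.14].

INTERFACE

Orientations are given as a rotation vector (axis times angle).
In Python, from plant import robot gives the robot as it stands.
- The arm moves only by the tool carry_out, never from a script. Its argument "targets" is a list of rows, each an object of numbers: "hand": the closure, from -1 (fully open) to 1 (shut); "dx", "dy", "dz": the shift along the world's x, y, z in m; "rx", "ry", "rz": the turn, a rotation vector about the world's x, y, z in rad. In form: [{"hand": .., "dx": .., "dy": .., "dz": .., "rx": .., "ry": .., "rz": ..}, ...]. A call has 1 to 8 rows; each row is the pose to reach, as a shift and turn from the pose commanded when the call began; what a row does not reach only later rows make up. A row lasts 1/10 s, in which the tool goes at most 50 mm and 8.59 degrees, less where a joint would pass 70% of its speed; a pose out of reach is approached as far as the arm can. A call with a gripper value outside its range is refused whole. The fingers move at their own pace and stop on an object; the grip force is fixed at half the most. Time passes only in rows, so rows that repeat a pose let the fingers close. It gives the time, the measured TCP pose, the force, the opening and the grip force at its end, in the units of the state.
- robot.observe(): the state, without advancing time (a new reading comes with each control period).
- robot.read_camera(name): name is "side" or "top" or "wrist"; returns (picture, depth): 400x640x3 uint8, red, green, blue; 400x640 float32, m along the optical axis (not along the pixel's ray), 0 where there is no reading.
- robot.calibration(name): a dict with "K" (3x3 intrinsics, pixels), "rvec" (rotation vector, rad) and "tvec" (3), from world to camera coordinates, as OpenCV has them; the wrist camera has in their place "mount" (4x4, takes a point from camera to tool coordinates, whose origin is the TCP and whose axes are the flange's). Camera axes: x right, y down, z forward; pixel columns grow to the right and rows downward; lengths in m; the calibration is good to about 2 mm. A picture is of the moment at which its call begins: read the wrist's pose just before it. calibration takes no time and is no camera call.
- robot.job_done(): hands the job in; it is judged then, once.
The state is a dict: "time": time; "joint_positions": joint angles; "dq": joint speeds; "joint_efforts": joint torques, N m; "tool_pos": TCP position; "eef_rot": TCP orientation; "contact_force": force on the tool from outside, world axes, zero at the start; "moment": the same for the moment, N m; "grip_width": finger opening in m; "gripper_force": force on a finger pad.
Only numpy, scipy, OpenCV 4.12 (cv2) and the standard library are available. Lean on these libraries where they do the work, as an engineer would, in place of code of your own. Each camera call takes 0.05 s, during which the arm holds its last target. There are 200 camera calls.

## Working session

There is one attempt and no reset: what is moved stays moved. The work goes in short steps, Python scripts to look and compute and a tool call to move; the robot and the scene stay as the last step left them, time stands still between calls to the robot, and variables do not carry over. Pictures are saved under pics/ and viewed, at most 10 in all, crops included, and the job is handed in when it is done.

Besides the shell and the picture viewer there is one more tool, called after "Call:" by a JSON object that holds its "op" and its "data", one argument or row to a line. carry_out: Moves the arm, as the interface text tells. Its arguments: {"type":"object","properties":{"targets":{"type":"array","items":{"type":"object","properties":{"hand":{"type":"number"},"dx":{"type":"number"},"dy":{"type":"number"},"dz":{"type":"number"},"rx":{"type":"number"},"ry":{"type":"number"},"rz":{"type":"number"}}}}},"required":["targets"]}

```bash
mkdir -p pics; ls; cat > h.py <<'E'
import numpy as np, cv2
from plant import robot
def cam(n):
    c=robot.calibration(n);K=np.array(c["K"],float)
    if "rvec" in c:
        R=cv2.Rodrigues(np.array(c["rvec"],float))[0];t=np.array(c["tvec"],float)
        return K,R.T,-R.T@t
    s=robot.observe();T=np.eye(4);T[:3,:3]=cv2.Rodrigues(np.array(s["eef_rot"],float))[0];T[:3,3]=s["tool_pos"]
    M=T@np.array(c["mount"]);return K,M[:3,:3],M[:3,3]
def ray(C,uv,z):
    K,R,o=C;uv=np.atleast_2d(uv).astype(float)
    d=np.c_[uv,np.ones(len(uv))]@np.linalg.inv(K).T@R.T
    return o+d*((z-o[2])/d[:,2])[:,None]
def shot(n,f=None):
    C=cam(n);im,d=robot.read_camera(n)
    if f: cv2.imwrite("pics/"+f,im[:,:,::-1])
    return C,im,d
def blobs(im,lo,hi,amin=60):
    h=cv2.cvtColor(im,cv2.COLOR_RGB2HSV);m=cv2.inRange(h,np.array(lo),np.array(hi))
    cs=cv2.findContours(m,cv2.RETR_EXTERNAL,cv2.CHAIN_APPROX_NONE)[0]
    return sorted([c for c in cs if cv2.contourArea(c)>amin],key=cv2.contourArea,reverse=True)
E
python3 - <<'E'
from h import *
for n in("top","side"):
    C,im,d=shot(n,n+"0.png");print(n,C[2].round(3),C[1][:,2].round(2))
print(robot.observe())
E
```

```text
pics
top [ 0.322 -0.014  1.134] [ 0.2   0.01 -0.98]
side [ 0.516 -0.738  0.666] [ 0.02  0.76 -0.65]
{'time': 0.1, 'joint_positions': array([ 1.12200954e+00,  5.32870007e-02,  1.61417616e+00,  2.26605699e-05,
        1.47598745e+00, -1.18995590e-01]), 'dq': array([-0.00053482, -0.00194814, -0.00406553, -0.00042631, -0.00075892,
       -0.00026136]), 'joint_efforts': array([-5.85055914e-04, -3.94905639e+01, -3.71361530e+01, -2.08722377e-04,
        3.91929148e-03,  3.05360686e-05]), 'tool_pos': array([0.20214643, 0.59080685, 0.2301767 ]), 'eef_rot': array([-5.15604555e-01, -3.09844203e+00,  2.79124661e-03]), 'contact_force': array([-0.76024196,  0.14994306, -0.23949051]), 'moment': array([ 0.05123285, -0.02528339,  0.00167267]), 'gripper_force': 0.0, 'grip_width': 0.08535306114289344}
```

View pics/top0.png

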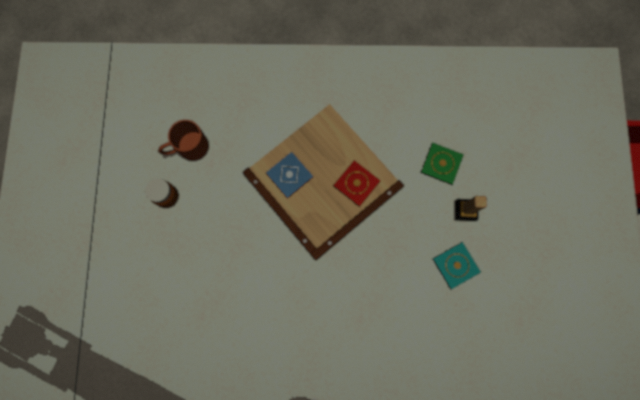

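View pics/side0.png

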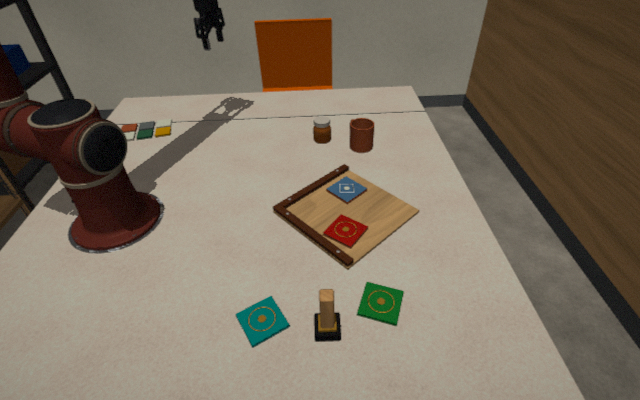

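The top view shows the red tile at (357,183) with a gold ring. The look-alikes are green (442,163) and turquoise (457,265). The blue tile is at (290,174). The inner corner of the battens is near (316,247), nearest the robot. The pusher is at (467,209), its handle top at (480,202), to the right of the board. The jar is at (162,194) and the mug at (188,140), both on the left. I choose the red tile at (357,183) and the pusher at (467,209).

```bash
python3 - <<'E'
from h import *
C,im,d=shot("top")
cv2.imwrite("pics/crop1.png",cv2.resize(im[90:300,230:510,::-1],None,fx=2.8,fy=2.8,interpolation=cv2.INTER_CUBIC))
def rect(P):
    r=cv2.minAreaRect((P[:,:2]*1000).astype(np.float32));return r, cv2.boxPoints(r).round(0).tolist()
for n,lo,hi in(("red",(0,170,60),(6,255,255)),("red2",(174,150,60),(180,255,255)),("blue",(98,90,50),(115,255,255))):
    for c in blobs(im,lo,hi,200): print(n,c.reshape(-1,2).mean(0),rect(ray(C,c.reshape(-1,2),.018)))
h=cv2.cvtColor(im,cv2.COLOR_RGB2HSV)
for p in((320,252),(360,222),(280,215),(310,225),(325,130),(481,201),(460,213),(475,213),(550,200)): print(p,h[p[1],p[0]],im[p[1],p[0]])
# handle top: depth peak near pusher
w=d[180:235,440:500];print("depth min",w[w>0].min(),np.argwhere(w<w[w>0].min()+.01).mean(0)[::-1]+[440,180])
E
```

```text
red [356.39795918 182.98979592] (((588.3737182617188, -97.65726470947266), (76.17233276367188, 76.77149963378906), 51.27739334106445), [[535.0, -103.0], [594.0, -151.0], [642.0, -92.0], [582.0, -44.0]])
red [636.08928571 167.125     ] (((632.9119873046875, -746.48095703125), (18.59018325805664, 124.6688003540039), 83.50460052490234), [[570.0, -749.0], [694.0, -763.0], [696.0, -744.0], [572.0, -730.0]])
blue [288.81318681 174.47252747] (((606.38916015625, 59.722496032714844), (73.00274658203125, 72.68309020996094), 41.25037384033203), [[555.0, 63.0], [603.0, 8.0], [658.0, 56.0], [610.0, 111.0]])
(320, 252) [ 11 167  55] [55 32 19]
(360, 222) [16 70 62] [62 54 45]
(280, 215) [ 11 172  52] [52 30 17]
(310, 225) [ 18 119 116] [116  94  62]
(325, 130) [ 19 117 122] [122 101  66]
(481, 201) [ 18 123 122] [122  99  63]
(460, 213) [ 18 184  43] [43 31 12]
(475, 213) [ 18 169  74] [74 55 25]
(550, 200) [ 39  29 124] [120 124 110]
depth min 1.0307349 [479.15483871 202.16774194]
```

View pics/crop1.png

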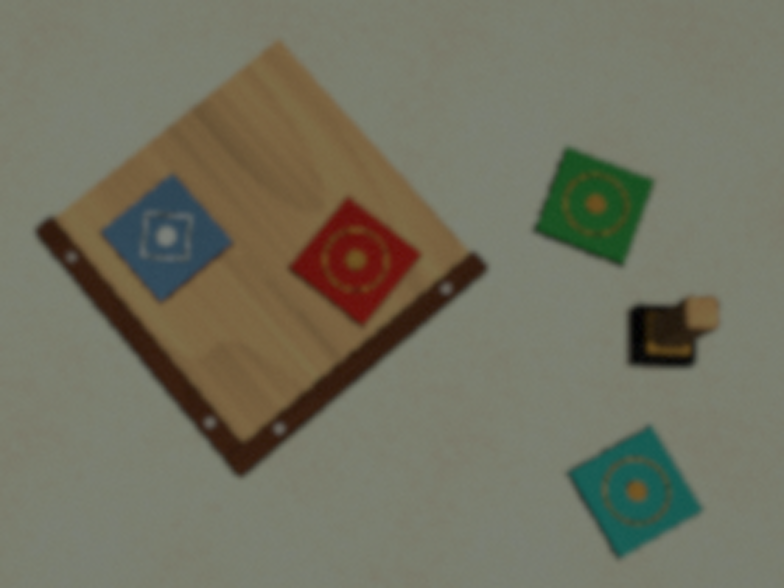

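The crop shows the red tile at crop (355,260) with gold ring and dot, distinct from the green and turquoise ones. The pusher handle top is at crop (702,313) and the inner corner at crop (240,440). Next I measure the batten frame and the pusher.

```bash
cat >> h.py <<'E'
def board(C,im):
    h=cv2.cvtColor(im,cv2.COLOR_RGB2HSV)
    m=cv2.inRange(h,np.array((3,110,20)),np.array((16,255,90)));m[:140]=0;m[:,:235]=0;m[:,412:]=0;m[265:]=0
    c=max(cv2.findContours(m,cv2.RETR_EXTERNAL,cv2.CHAIN_APPROX_NONE)[0],key=cv2.contourArea)
    P=ray(C,c.reshape(-1,2),.022)[:,:2]
    # outer edges via hull lines
    def fit(Q):
        v=cv2.fitLine(Q.astype(np.float32),cv2.DIST_HUBER,0,.001,.001).ravel();return v[:2],v[2:]
    return P,fit
E
python3 - <<'E'
from h import *
C,im,d=shot("top")
P,fit=board(C,im)
O=ray(C,[[315.7,247]],.022)[0,:2]; A=ray(C,[[397,180.7]],.022)[0,:2]; B=ray(C,[[250.7,168.6]],.022)[0,:2]
print(O,A,B,np.linalg.norm(A-O),np.linalg.norm(B-O))
L=[]
for E in(A,B):
    u=(E-O)/np.linalg.norm(E-O);n=np.array([-u[1],u[0]]);
    if n[0]<0:n=-n
    s=(P-O)@u;w=(P-O)@n
    i=(s>.03)&(s<.23)
    for k in(i&(abs(w)<.008),i&(abs(w+.02)<.008)):
        v,p=fit(P[k]);v=v*np.sign(v@u);L.append((v,p));print(k.sum(),np.degrees(np.arctan2(v[1],v[0])),p)
def X(a,b): return a[1]+a[0]*np.linalg.solve(np.c_[a[0],-b[0]],b[1]-a[1])[0]
print("inner",X(L[0],L[2]),"outer",X(L[1],L[3]))
# pusher handle top
w=np.argwhere((d[180:235,440:500]>0)&(d[180:235,440:500]<1.04))[:,::-1]+[440,180]
T=ray(C,w,.116);print("handle top",T.mean(0),cv2.minAreaRect((T[:,:2]*1000).astype(np.float32)))
h=cv2.cvtColor(im,cv2.COLOR_RGB2HSV);m=(h[...,2]<85).astype(np.uint8);m[:,:445]=0;m[:,505:]=0;m[:185]=0;m[230:]=0
c=max(cv2.findContours(m,0,1)[0],key=cv2.contourArea);print("dark",cv2.boundingRect(c));Q=ray(C,c.reshape(-1,2),.02);print(cv2.boxPoints(cv2.minAreaRect((Q[:,:2]*1000).astype(np.float32))))
for n,uv,z in(("jar",(158,190),.075),("mug",(186,135),.085)):print(n,ray(C,[uv],z))
# side view handle top
C,im,d=shot("side")
print("side handle top",ray(C,[[326.5,294]],.116),"foot front bottom",ray(C,[[315,339],[341,339]],0))
E
```

```text
[ 0.43698534 -0.00535647] [ 0.59363478 -0.1915003 ] [0.61797908 0.14933768] 0.24328701404760691 0.2380945485339996
82 -49.40344375502956 [ 0.5361253  -0.12598138]
67 -49.03239586371226 [ 0.4880049  -0.09415156]
78 41.04628459297986 [0.53979343 0.08529866]
72 40.84362386174783 [0.53026044 0.09814294]
inner [ 0.43400052 -0.00681585] outer [ 0.4107481  -0.00517624]
handle top [ 0.52735952 -0.35122684  0.116     ] ((527.6729736328125, -349.9897155761719), (25.066871643066406, 26.038116455078125), 86.97327423095703)
dark (454, 197, 29, 25)
[[ 501.09625 -384.18585]
 [ 557.21844 -386.4344 ]
 [ 559.7806  -322.48627]
 [ 503.6584  -320.23773]]
jar [[0.55227686 0.34445994 0.075     ]]
mug [[0.67690946 0.28823606 0.085     ]]
side handle top [[ 0.52962212 -0.34905397  0.116     ]] foot front bottom [[ 0.50485195 -0.36698132  0.        ]
 [ 0.55418838 -0.37007304  0.        ]]
```

Call:
{"op": "carry_out", "data": {
  "targets": [
    {"hand":-1,"dx":0.13,"dy":-0.376,"rz":0.286},
    {"hand":-1,"dx":0.13,"dy":-0.376,"rz":0.286},
    {"hand":-1,"dx":0.13,"dy":-0.376,"rz":0.286},
    {"hand":-1,"dx":0.13,"dy":-0.376,"rz":0.286},
    {"hand":-1,"dx":0.13,"dy":-0.376,"rz":0.286},
    {"hand":-1,"dx":0.13,"dy":-0.376,"rz":0.286},
    {"hand":-1,"dx":0.13,"dy":-0.376,"rz":0.286},
    {"hand":-1,"dx":0.13,"dy":-0.376,"rz":0.286}
  ]
}}

```text
validation failed for argument at $.ta...
```

Call:
{"op": "carry_out", "data": {
  "targets": [
    {"hand":-1,"dx":0.13,"dy":-0.376},
    {"hand":-1,"dx":0.13,"dy":-0.376},
    {"hand":-1,"dx":0.13,"dy":-0.376},
    {"hand":-1,"dx":0.13,"dy":-0.376},
    {"hand":-1,"dx":0.13,"dy":-0.376},
    {"hand":-1,"dx":0.13,"dy":-0.376},
    {"hand":-1,"dx":0.13,"dy":-0.376},
    {"hand":-1,"dx":0.13,"dy":-0.376}
  ]
}}

```text
validation failed for argument at $.ta...
```

Call:
{"op": "carry_out", "data": {
  "targets": [
    {"hand":-1,"dx":0.13,"dy":-0.376,"dz":0,"rx":0,"ry":0,"rz":0.286},
    {"hand":-1,"dx":0.13,"dy":-0.376,"dz":0,"rx":0,"ry":0,"rz":0.286},
    {"hand":-1,"dx":0.13,"dy":-0.376,"dz":0,"rx":0,"ry":0,"rz":0.286},
    {"hand":-1,"dx":0.13,"dy":-0.376,"dz":0,"rx":0,"ry":0,"rz":0.286},
    {"hand":-1,"dx":0.13,"dy":-0.376,"dz":0,"rx":0,"ry":0,"rz":0.286},
    {"hand":-1,"dx":0.13,"dy":-0.376,"dz":0,"rx":0,"ry":0,"rz":0.286},
    {"hand":-1,"dx":0.13,"dy":-0.376,"dz":0,"rx":0,"ry":0,"rz":0.286},
    {"hand":-1,"dx":0.13,"dy":-0.376,"dz":0,"rx":0,"ry":0,"rz":0.286}
  ]
}}

```text
time: 1.05
tool_pos: [0.3325, 0.2135, 0.2314]
eef_rot: [0.068, 3.14, 0.0]
contact_force: [0.2, -0.5, 0.4]
grip_width: 0.0857
gripper_force: 0.0
```

Call:
{"op": "carry_out", "data": {
  "targets": [
    {"hand":-1,"dx":0.13,"dy":-0.376,"dz":0,"rx":0,"ry":0,"rz":0},
    {"hand":-1,"dx":0.13,"dy":-0.376,"dz":0,"rx":0,"ry":0,"rz":0},
    {"hand":-1,"dx":0.13,"dy":-0.376,"dz":0,"rx":0,"ry":0,"rz":0},
    {"hand":-1,"dx":0.13,"dy":-0.376,"dz":0,"rx":0,"ry":0,"rz":0},
    {"hand":-1,"dx":0.13,"dy":-0.376,"dz":0,"rx":0,"ry":0,"rz":0},
    {"hand":-1,"dx":0.13,"dy":-0.376,"dz":0,"rx":0,"ry":0,"rz":0},
    {"hand":-1,"dx":0.13,"dy":-0.376,"dz":0,"rx":0,"ry":0,"rz":0},
    {"hand":-1,"dx":0.13,"dy":-0.376,"dz":0,"rx":0,"ry":0,"rz":0}
  ]
}}

```text
time: 1.85
tool_pos: [0.4626, -0.1631, 0.2314]
eef_rot: [0.07, 3.14, -0.0]
contact_force: [0.4, -0.0, 0.8]
grip_width: 0.0857
gripper_force: 0.0
```

Call:
{"op": "carry_out", "data": {
  "targets": [
    {"hand":-1,"dx":0.066,"dy":-0.187,"dz":0,"rx":0,"ry":0,"rz":0},
    {"hand":-1,"dx":0.066,"dy":-0.187,"dz":0,"rx":0,"ry":0,"rz":0},
    {"hand":-1,"dx":0.066,"dy":-0.187,"dz":0,"rx":0,"ry":0,"rz":0},
    {"hand":-1,"dx":0.066,"dy":-0.187,"dz":0,"rx":0,"ry":0,"rz":0},
    {"hand":-1,"dx":0.066,"dy":-0.187,"dz":0,"rx":0,"ry":0,"rz":0},
    {"hand":-1,"dx":0.066,"dy":-0.187,"dz":0,"rx":0,"ry":0,"rz":0}
  ]
}}

```text
time: 2.45
tool_pos: [0.5282, -0.3484, 0.2302]
eef_rot: [-0.071, -3.139, -0.002]
contact_force: [-0.3, 0.2, -0.2]
grip_width: 0.0859
gripper_force: 0.0
```

```bash
python3 - <<'E'
from h import *
C,im,d=shot("wrist","w1.png")
K,R,o=C
u,v=np.meshgrid(np.arange(640),np.arange(400))
X=(np.stack([u,v,np.ones_like(u)],-1)@np.linalg.inv(K).T*d[...,None])@R.T+o
m=(d>0)&(abs(X[...,2]-.116)<.008)&(np.hypot(X[...,0]-.528,X[...,1]+.35)<.04)
P=X[m];print(len(P),P.mean(0),cv2.minAreaRect((P[:,:2]*1000).astype(np.float32)),robot.observe()["tool_pos"])
E
```

```text
1101 [ 0.52583793 -0.3494358   0.11544135] ((526.8035888671875, -349.6556701660156), (25.59625244140625, 25.11394691467285), 87.89303588867188) [ 0.52818148 -0.34743803  0.23078364]
```

View pics/w1.png

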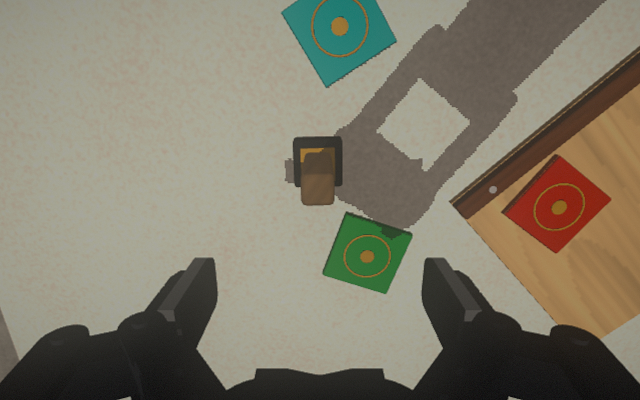

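The wrist view shows the pusher handle top at (318,190) squared with the fingers, and clear floor between the fingers. I go down and grip.

Call:
{"op": "carry_out", "data": {
  "targets": [
    {"hand":-1,"dx":-0.002,"dy":-0.002,"dz":-0.05,"rx":0,"ry":0,"rz":0},
    {"hand":-1,"dx":-0.002,"dy":-0.002,"dz":-0.1,"rx":0,"ry":0,"rz":0},
    {"hand":-1,"dx":-0.002,"dy":-0.002,"dz":-0.14,"rx":0,"ry":0,"rz":0},
    {"hand":-1,"dx":-0.002,"dy":-0.002,"dz":-0.165,"rx":0,"ry":0,"rz":0},
    {"hand":-1,"dx":-0.002,"dy":-0.002,"dz":-0.165,"rx":0,"ry":0,"rz":0},
    {"hand":1,"dx":-0.002,"dy":-0.002,"dz":-0.165,"rx":0,"ry":0,"rz":0},
    {"hand":1,"dx":-0.002,"dy":-0.002,"dz":-0.165,"rx":0,"ry":0,"rz":0},
    {"hand":1,"dx":-0.002,"dy":-0.002,"dz":-0.165,"rx":0,"ry":0,"rz":0}
  ]
}}

```text
time: 3.3
tool_pos: [0.5279, -0.3506, 0.0694]
eef_rot: [0.068, 3.137, -0.005]
contact_force: [-0.7, 0.5, 0.4]
grip_width: 0.0438
gripper_force: 0.0
```

Call:
{"op": "carry_out", "data": {
  "targets": [
    {"hand":1,"dx":0,"dy":0,"dz":0,"rx":0,"ry":0,"rz":0},
    {"hand":1,"dx":0,"dy":0,"dz":0,"rx":0,"ry":0,"rz":0},
    {"hand":1,"dx":0,"dy":0,"dz":0,"rx":0,"ry":0,"rz":0},
    {"hand":1,"dx":0,"dy":0,"dz":0,"rx":0,"ry":0,"rz":0}
  ]
}}

```text
time: 3.7
tool_pos: [0.5275, -0.3503, 0.0684]
eef_rot: [0.069, 3.138, -0.002]
contact_force: [-0.1, 1.5, 6.9]
grip_width: 0.0253
gripper_force: 59.5
```

Call:
{"op": "carry_out", "data": {
  "targets": [
    {"hand":1,"dx":0,"dy":0,"dz":0.03,"rx":0,"ry":0,"rz":0},
    {"hand":1,"dx":0,"dy":0,"dz":0.07,"rx":0,"ry":0,"rz":0},
    {"hand":1,"dx":0,"dy":0,"dz":0.08,"rx":0,"ry":0,"rz":0},
    {"hand":1,"dx":0.02,"dy":0.05,"dz":0.08,"rx":0,"ry":0,"rz":-0.14},
    {"hand":1,"dx":0.04,"dy":0.1,"dz":0.08,"rx":0,"ry":0,"rz":-0.28},
    {"hand":1,"dx":0.06,"dy":0.14,"dz":0.08,"rx":0,"ry":0,"rz":-0.42},
    {"hand":1,"dx":0.08,"dy":0.18,"dz":0.08,"rx":0,"ry":0,"rz":-0.56},
    {"hand":1,"dx":0.1,"dy":0.22,"dz":0.08,"rx":0,"ry":0,"rz":-0.7}
  ]
}}

```text
time: 4.5
tool_pos: [0.6263, -0.1276, 0.1447]
eef_rot: [-1.149, -2.922, 0.0]
contact_force: [0.8, 0.1, -2.1]
grip_width: 0.0256
gripper_force: 59.8
```

Call:
{"op": "carry_out", "data": {
  "targets": [
    {"hand":1,"dx":0.015,"dy":0.045,"dz":0,"rx":0,"ry":0,"rz":-0.115},
    {"hand":1,"dx":0.03,"dy":0.09,"dz":0,"rx":0,"ry":0,"rz":-0.115},
    {"hand":1,"dx":0.03,"dy":0.096,"dz":0,"rx":0,"ry":0,"rz":-0.115},
    {"hand":1,"dx":0.03,"dy":0.096,"dz":0,"rx":0,"ry":0,"rz":-0.115},
    {"hand":1,"dx":0.03,"dy":0.096,"dz":0,"rx":0,"ry":0,"rz":-0.115}
  ]
}}

```text
time: 5.0
tool_pos: [0.6557, -0.0345, 0.1452]
eef_rot: [-1.308, -2.855, 0.002]
contact_force: [0.1, 0.9, -1.6]
grip_width: 0.0252
gripper_force: 60.1
```

```bash
python3 - <<'E'
from h import *
C,im,d=shot("side","s2.png")
a=im[90:290,230:470,::-1];b=shot("wrist")[1][:,:,::-1]
cv2.imwrite("pics/c2.png",np.hstack([cv2.resize(a,(480,400)),cv2.resize(b,(320,200)).repeat(1,0) if 0 else cv2.copyMakeBorder(cv2.resize(b,(320,200)),0,200,0,0,0)]))
print(robot.observe()["tool_pos"],robot.observe()["grip_width"])
E
```

```text
[ 0.65587383 -0.03525051  0.1457274 ] 0.02587725121515704
```

View pics/c2.png

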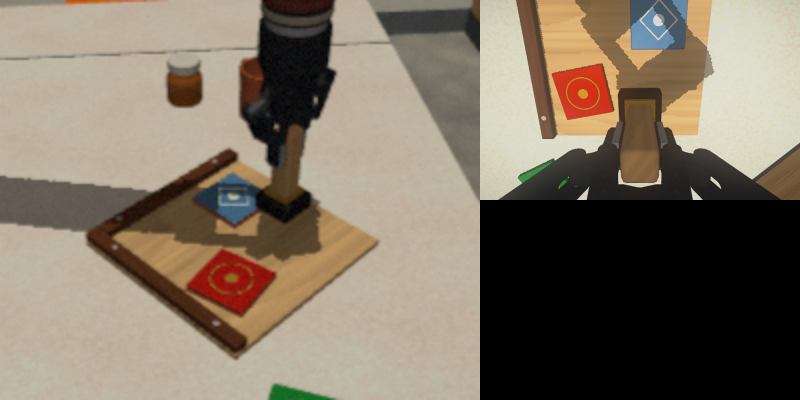

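The side crop shows the pusher held upright above the board, beside the blue tile at (235,195), with the red tile at (232,282). The wrist inset shows the foot parallel to the batten and the red tile to its left. I take one close measurement here.

```bash
cat >> h.py <<'E'
O=np.array([.4365,-.007]);th=np.radians(-49.2);U=np.array([np.cos(th),np.sin(th)]);V=np.array([-U[1],U[0]])
def uv(P): P=np.atleast_2d(P)[:,:2]-O; return np.c_[P@U,P@V]*1000
E
python3 - <<'E'
from h import *
C,im,d=shot("wrist")
h=cv2.cvtColor(im,cv2.COLOR_RGB2HSV)
t=robot.observe()["tool_pos"];print("tcp uv",uv(t))
m=((h[...,0]<8)|(h[...,0]>173))&(h[...,1]>150)&(h[...,2]>90);m=m.astype(np.uint8)
c=max(cv2.findContours(m,0,1)[0],key=cv2.contourArea);print("red",cv2.minAreaRect(uv(ray(C,c.reshape(-1,2),.018)).astype(np.float32)))
b=blobs(im,(98,90,40),(118,255,255),300)[0];print("blue",cv2.minAreaRect(uv(ray(C,b.reshape(-1,2),.018)).astype(np.float32)))
m=cv2.inRange(h,np.array((3,90,20)),np.array((16,255,130)));m[:,200:]=0;m[270:]=0
c=max(cv2.findContours(m,0,1)[0],key=cv2.contourArea);Q=uv(ray(C,c.reshape(-1,2),.022));print("batten",Q.min(0),Q.max(0),cv2.minAreaRect(Q.astype(np.float32)))
K,R,o=C;a,bb=np.meshgrid(np.arange(640),np.arange(400))
X=(np.stack([a,bb,np.ones_like(a)],-1)@np.linalg.inv(K).T*d[...,None])@R.T+o
for z0,z1 in((.085,.1),(.1,.115),(.07,.085)):
    k=(d>0)&(X[...,2]>z0)&(X[...,2]<z1)&(np.hypot(X[...,0]-t[0],X[...,1]-t[1])<.06)&(bb<250);
    if k.sum()>20: Q=uv(X[k]);print(z0,k.sum(),X[k][:,2].max(),Q.min(0),Q.max(0))
E
```

```text
tcp uv [[164.85093928 147.67272661]]
red ((165.3328094482422, 56.50995635986328), (79.0276870727539, 79.42971801757812), 10.783799171447754)
blue ((65.23313903808594, 165.59539794921875), (63.30527877807617, 64.0161361694336), 89.86344146728516)
batten [ 33.53385208 -19.88573406] [237.25494594   7.53498422] ((135.39352416992188, -6.124899864196777), (203.74429321289062, 27.38715362548828), 0.05384163185954094)
0.085 2393 0.09999975256036028 [139.83890697 121.5703778 ] [177.135341   171.81982946]
0.1 1769 0.11499586951353333 [140.97658617 123.54836461] [175.77434291 170.56359102]
0.07 145 0.08497826759562369 [139.93215627 122.5002922 ] [141.6442527  170.61813537]
```

Call:
{"op": "carry_out", "data": {
  "targets": [
    {"hand":1,"dx":0,"dy":0,"dz":-0.04,"rx":0,"ry":0,"rz":0},
    {"hand":1,"dx":0,"dy":0,"dz":-0.058,"rx":0,"ry":0,"rz":0},
    {"hand":1,"dx":0,"dy":0,"dz":-0.066,"rx":0,"ry":0,"rz":0},
    {"hand":1,"dx":0,"dy":0,"dz":-0.066,"rx":0,"ry":0,"rz":0},
    {"hand":1,"dx":0,"dy":0,"dz":-0.066,"rx":0,"ry":0,"rz":0}
  ]
}}

```text
time: 5.65
tool_pos: [0.6571, -0.0341, 0.0813]
eef_rot: [1.308, 2.855, 0.001]
contact_force: [-1.0, -0.1, -2.0]
grip_width: 0.0253
gripper_force: 60.1
```

Call:
{"op": "carry_out", "data": {
  "targets": [
    {"hand":1,"dx":-0.008,"dy":-0.007,"dz":0,"rx":0,"ry":0,"rz":0},
    {"hand":1,"dx":-0.012,"dy":-0.0105,"dz":0,"rx":0,"ry":0,"rz":0},
    {"hand":1,"dx":-0.016,"dy":-0.014,"dz":0,"rx":0,"ry":0,"rz":0},
    {"hand":1,"dx":-0.02,"dy":-0.0175,"dz":0,"rx":0,"ry":0,"rz":0},
    {"hand":1,"dx":-0.024,"dy":-0.021,"dz":0,"rx":0,"ry":0,"rz":0},
    {"hand":1,"dx":-0.027,"dy":-0.0235,"dz":0,"rx":0,"ry":0,"rz":0},
    {"hand":1,"dx":-0.03,"dy":-0.026,"dz":0,"rx":0,"ry":0,"rz":0},
    {"hand":1,"dx":-0.03,"dy":-0.026,"dz":0,"rx":0,"ry":0,"rz":0}
  ]
}}

```text
time: 6.45
tool_pos: [0.6259, -0.06, 0.0802]
eef_rot: [-1.308, -2.856, 0.001]
contact_force: [-1.0, -0.3, -1.3]
grip_width: 0.0253
gripper_force: 60.2
```

Call:
{"op": "carry_out", "data": {
  "targets": [
    {"hand":1,"dx":-0.001,"dy":-0.001,"dz":0,"rx":0,"ry":0,"rz":0},
    {"hand":1,"dx":-0.002,"dy":-0.0018,"dz":0,"rx":0,"ry":0,"rz":0},
    {"hand":1,"dx":-0.003,"dy":-0.0026,"dz":0,"rx":0,"ry":0,"rz":0},
    {"hand":1,"dx":-0.003,"dy":-0.0026,"dz":0,"rx":0,"ry":0,"rz":0}
  ]
}}

```text
time: 6.85
tool_pos: [0.6234, -0.0623, 0.0803]
eef_rot: [1.308, 2.856, 0.0]
contact_force: [0.3, 0.3, -2.1]
grip_width: 0.0258
gripper_force: 60.2
```

```bash
cat > red.py <<'E'
from h import *
import sys
def red(n):
    C,im,d=shot(n);h=cv2.cvtColor(im,cv2.COLOR_RGB2HSV)
    m=((h[...,0]<8)|(h[...,0]>173))&(h[...,1]>150)&(h[...,2]>40)
    if n!="wrist": m[:,600:]=0
    if n=="side": m[:100]=0;m[:,:250]=0
    if n=="wrist": m[230:]=0
    c=max(cv2.findContours(m.astype(np.uint8),0,1)[0],key=cv2.contourArea);return cv2.minAreaRect(uv(ray(C,c.reshape(-1,2),.018)).astype(np.float32))
for n in sys.argv[1:]: print(n,red(n))
print("tcp",uv(robot.observe()["tool_pos"]),robot.observe()["contact_force"])
E
python3 red.py wrist side top
```

```text
wrist ((146.8660430908203, 39.38954162597656), (79.87531280517578, 54.1143684387207), 89.96749114990234)
side ((161.21449279785156, 41.13584899902344), (81.60961151123047, 81.72036743164062), 0.4440360367298126)
top ((41.451446533203125, 9.917999267578125), (703.0242309570312, 201.0743408203125), 36.09836959838867)
tcp [[163.98209682 105.3941467 ]] [ 0.50857215  0.26176818 -2.95263636]
```

Call:
{"op": "carry_out", "data": {
  "targets": [
    {"hand":1,"dx":0.009,"dy":0.008,"dz":0,"rx":0,"ry":0,"rz":0},
    {"hand":1,"dx":0.009,"dy":0.008,"dz":0.045,"rx":0,"ry":0,"rz":0},
    {"hand":1,"dx":0.03,"dy":-0.03,"dz":0.045,"rx":0,"ry":0,"rz":0},
    {"hand":1,"dx":0.053,"dy":-0.062,"dz":0.045,"rx":0,"ry":0,"rz":0},
    {"hand":1,"dx":0.02,"dy":-0.09,"dz":0.045,"rx":0,"ry":0,"rz":0},
    {"hand":1,"dx":0.006,"dy":-0.102,"dz":0.045,"rx":0,"ry":0,"rz":0},
    {"hand":1,"dx":0.006,"dy":-0.102,"dz":0.045,"rx":0,"ry":0,"rz":0},
    {"hand":1,"dx":0.006,"dy":-0.102,"dz":0.045,"rx":0,"ry":0,"rz":0}
  ]
}}

```text
time: 7.8
tool_pos: [0.6296, -0.1638, 0.1256]
eef_rot: [1.308, 2.856, 0.001]
contact_force: [0.6, -0.1, -1.8]
grip_width: 0.0255
gripper_force: 60.3
```

```bash
python3 red.py side wrist
```

```text
side ((-216.59219360351562, 507.62322998046875), (170.90966796875, 402.3919677734375), 81.08627319335938)
wrist ((159.84878540039062, 39.30986022949219), (78.80072784423828, 79.22301483154297), 0.716420590877533)
tcp [[244.81719233  44.4160203 ]] [ 0.40025506  0.41925009 -0.76193891]
```

Call:
{"op": "carry_out", "data": {
  "targets": [
    {"hand":1,"dx":0,"dy":0,"dz":-0.035,"rx":0,"ry":0,"rz":0},
    {"hand":1,"dx":0,"dy":0,"dz":-0.045,"rx":0,"ry":0,"rz":0},
    {"hand":1,"dx":0,"dy":0,"dz":-0.045,"rx":0,"ry":0,"rz":0},
    {"hand":1,"dx":-0.006,"dy":0.007,"dz":-0.045,"rx":0,"ry":0,"rz":0},
    {"hand":1,"dx":-0.012,"dy":0.0135,"dz":-0.045,"rx":0,"ry":0,"rz":0},
    {"hand":1,"dx":-0.018,"dy":0.02,"dz":-0.045,"rx":0,"ry":0,"rz":0},
    {"hand":1,"dx":-0.024,"dy":0.027,"dz":-0.045,"rx":0,"ry":0,"rz":0},
    {"hand":1,"dx":-0.03,"dy":0.034,"dz":-0.045,"rx":0,"ry":0,"rz":0}
  ]
}}

```text
time: 8.7
tool_pos: [0.5994, -0.13, 0.0813]
eef_rot: [1.307, 2.855, -0.0]
contact_force: [0.1, -1.8, -1.7]
grip_width: 0.0254
gripper_force: 60.3
```

Call:
{"op": "carry_out", "data": {
  "targets": [
    {"hand":1,"dx":-0.006,"dy":0.0067,"dz":0,"rx":0,"ry":0,"rz":0},
    {"hand":1,"dx":-0.012,"dy":0.0135,"dz":0,"rx":0,"ry":0,"rz":0},
    {"hand":1,"dx":-0.018,"dy":0.0203,"dz":0,"rx":0,"ry":0,"rz":0},
    {"hand":1,"dx":-0.024,"dy":0.027,"dz":0,"rx":0,"ry":0,"rz":0},
    {"hand":1,"dx":-0.03,"dy":0.034,"dz":0,"rx":0,"ry":0,"rz":0},
    {"hand":1,"dx":-0.036,"dy":0.041,"dz":0,"rx":0,"ry":0,"rz":0},
    {"hand":1,"dx":-0.036,"dy":0.041,"dz":0,"rx":0,"ry":0,"rz":0}
  ]
}}

```text
time: 9.4
tool_pos: [0.5619, -0.088, 0.0796]
eef_rot: [-1.305, -2.854, 0.0]
contact_force: [-0.3, 0.1, -2.5]
grip_width: 0.0252
gripper_force: 60.3
```

```bash
python3 red.py wrist
```

```text
wrist ((78.12185668945312, 39.085182189941406), (79.58556365966797, 79.00577545166016), 0.008472375571727753)
tcp [[143.77841431  41.92597462]] [-0.78040271 -0.91920609 -1.47735548]
```

Call:
{"op": "carry_out", "data": {
  "targets": [
    {"hand":1,"dx":-0.006,"dy":0.0066,"dz":0,"rx":0,"ry":0,"rz":0},
    {"hand":1,"dx":-0.012,"dy":0.0133,"dz":0,"rx":0,"ry":0,"rz":0},
    {"hand":1,"dx":-0.017,"dy":0.019,"dz":0,"rx":0,"ry":0,"rz":0},
    {"hand":1,"dx":-0.021,"dy":0.0235,"dz":0,"rx":0,"ry":0,"rz":0},
    {"hand":1,"dx":-0.0235,"dy":0.0265,"dz":0,"rx":0,"ry":0,"rz":0},
    {"hand":1,"dx":-0.025,"dy":0.028,"dz":0,"rx":0,"ry":0,"rz":0},
    {"hand":1,"dx":-0.025,"dy":0.028,"dz":0,"rx":0,"ry":0,"rz":0}
  ]
}}

```text
time: 10.15
tool_pos: [0.538, -0.061, 0.0802]
eef_rot: [-1.307, -2.856, -0.0]
contact_force: [-0.9, 0.6, -1.5]
grip_width: 0.0256
gripper_force: 60.3
```

```bash
python3 red.py wrist
```

```text
wrist ((42.490604400634766, 38.98015213012695), (79.32592010498047, 78.98545837402344), 0.06501251459121704)
tcp [[107.29686301  41.547291  ]] [ 0.58203382  0.41625875 -2.36095794]
```

Nudging on until the force shows contact with the batten.

Call:
{"op": "carry_out", "data": {
  "targets": [
    {"hand":1,"dx":-0.0007,"dy":0.0008,"dz":0,"rx":0,"ry":0,"rz":0},
    {"hand":1,"dx":-0.0013,"dy":0.0015,"dz":0,"rx":0,"ry":0,"rz":0},
    {"hand":1,"dx":-0.002,"dy":0.0022,"dz":0,"rx":0,"ry":0,"rz":0},
    {"hand":1,"dx":-0.002,"dy":0.0022,"dz":0,"rx":0,"ry":0,"rz":0}
  ]
}}

```text
time: 10.6
tool_pos: [0.5363, -0.0591, 0.0802]
eef_rot: [-1.308, -2.856, 0.0]
contact_force: [0.8, -0.2, -2.1]
grip_width: 0.0255
gripper_force: 60.3
```

```bash
python3 red.py wrist
```

```text
wrist ((40.02523422241211, 39.02604675292969), (79.26785278320312, 79.01078796386719), 0.08500459045171738)
tcp [[104.66353936  41.53119711]] [-0.02416093 -0.24761855 -2.78848431]
```

Call:
{"op": "carry_out", "data": {
  "targets": [
    {"hand":1,"dx":-0.0005,"dy":0.0006,"dz":0,"rx":0,"ry":0,"rz":0},
    {"hand":1,"dx":-0.001,"dy":0.0012,"dz":0,"rx":0,"ry":0,"rz":0},
    {"hand":1,"dx":-0.001,"dy":0.0012,"dz":0,"rx":0,"ry":0,"rz":0}
  ]
}}

```text
time: 10.95
tool_pos: [0.5353, -0.0578, 0.0803]
eef_rot: [-1.308, -2.856, 0.0]
contact_force: [0.4, -0.6, -2.2]
grip_width: 0.0252
gripper_force: 60.3
```

```bash
python3 red.py wrist
```

```text
wrist ((38.43829345703125, 39.04631805419922), (79.34408569335938, 79.0277328491211), 0.17437425255775452)
tcp [[103.0096054   41.58131268]] [-0.04922383 -0.5577025  -2.22106972]
```

Call:
{"op": "carry_out", "data": {
  "targets": [
    {"hand":1,"dx":-0.0005,"dy":0.0006,"dz":0,"rx":0,"ry":0,"rz":0},
    {"hand":1,"dx":-0.001,"dy":0.0012,"dz":0,"rx":0,"ry":0,"rz":0},
    {"hand":1,"dx":-0.001,"dy":0.0012,"dz":0,"rx":0,"ry":0,"rz":0}
  ]
}}

```text
time: 11.3
tool_pos: [0.5343, -0.0566, 0.0803]
eef_rot: [-1.308, -2.856, -0.0]
contact_force: [0.3, -0.1, -1.8]
grip_width: 0.0252
gripper_force: 60.3
```

```bash
python3 - <<'E'
from h import *
C,im,d=shot("wrist","w3.png")
E
python3 red.py wrist
```

```text
wrist ((35.383628845214844, 39.066959381103516), (82.28430938720703, 78.94590759277344), 0.1290213018655777)
tcp [[101.51361943  41.62458824]] [ 0.02289006 -0.48136535 -2.14771801]
```

View pics/w3.png

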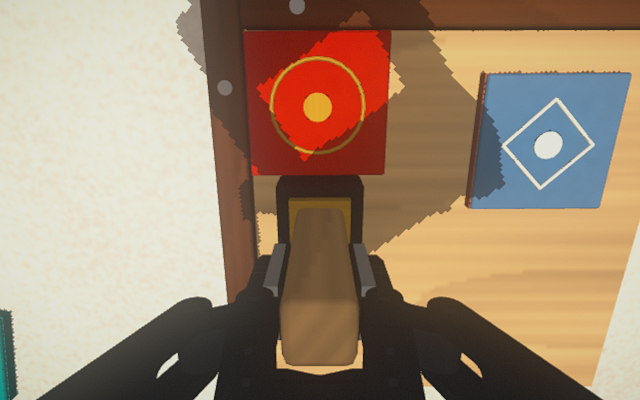

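The wrist view shows the red tile (centre (317,107)) in the corner against both dark battens, its edges parallel to them. The foot is behind it and the blue tile is untouched at (548,140). One last 1 mm nudge, then I back off.

Call:
{"op": "carry_out", "data": {
  "targets": [
    {"hand":1,"dx":-0.0007,"dy":0.0008,"dz":0,"rx":0,"ry":0,"rz":0},
    {"hand":1,"dx":-0.0007,"dy":0.0008,"dz":0,"rx":0,"ry":0,"rz":0},
    {"hand":1,"dx":0.005,"dy":-0.006,"dz":0,"rx":0,"ry":0,"rz":0},
    {"hand":1,"dx":0.02,"dy":-0.023,"dz":0,"rx":0,"ry":0,"rz":0},
    {"hand":1,"dx":0.045,"dy":-0.04,"dz":0,"rx":0,"ry":0,"rz":0},
    {"hand":1,"dx":0.065,"dy":-0.045,"dz":0,"rx":0,"ry":0,"rz":0},
    {"hand":1,"dx":0.065,"dy":-0.045,"dz":0,"rx":0,"ry":0,"rz":0},
    {"hand":1,"dx":0.065,"dy":-0.045,"dz":0,"rx":0,"ry":0,"rz":0}
  ]
}}

```text
time: 12.2
tool_pos: [0.5992, -0.1018, 0.0798]
eef_rot: [-1.308, -2.855, -0.0]
contact_force: [-0.2, -0.3, -2.6]
grip_width: 0.0257
gripper_force: 60.3
```

Call:
{"op": "carry_out", "data": {
  "targets": [
    {"hand":1,"dx":0,"dy":0,"dz":-0.001,"rx":0,"ry":0,"rz":0},
    {"hand":1,"dx":0,"dy":0,"dz":-0.002,"rx":0,"ry":0,"rz":0},
    {"hand":1,"dx":0,"dy":0,"dz":-0.003,"rx":0,"ry":0,"rz":0},
    {"hand":1,"dx":0,"dy":0,"dz":-0.003,"rx":0,"ry":0,"rz":0}
  ]
}}

```text
time: 12.6
tool_pos: [0.5989, -0.1014, 0.0771]
eef_rot: [-1.307, -2.856, 0.0]
contact_force: [-0.0, 0.8, -1.5]
grip_width: 0.0253
gripper_force: 60.3
```

```bash
python3 red.py wrist
```

```text
wrist ((67.86077880859375, 39.31318664550781), (78.89144897460938, 16.411235809326172), 89.9718017578125)
tcp [[177.74217652  61.31829986]] [ 0.26466882  0.58751893 -0.89369353]
```

Call:
{"op": "carry_out", "data": {
  "targets": [
    {"hand":1,"dx":0,"dy":0,"dz":-0.0007,"rx":0,"ry":0,"rz":0},
    {"hand":1,"dx":0,"dy":0,"dz":-0.0014,"rx":0,"ry":0,"rz":0},
    {"hand":1,"dx":0,"dy":0,"dz":-0.0014,"rx":0,"ry":0,"rz":0}
  ]
}}

```text
time: 12.95
tool_pos: [0.5996, -0.1017, 0.0766]
eef_rot: [1.308, 2.856, 0.0]
contact_force: [-0.8, 1.1, 1.8]
grip_width: 0.0255
gripper_force: 60.8
```

Call:
{"op": "carry_out", "data": {
  "targets": [
    {"hand":-1,"dx":0,"dy":0,"dz":0,"rx":0,"ry":0,"rz":0},
    {"hand":-1,"dx":0,"dy":0,"dz":0,"rx":0,"ry":0,"rz":0},
    {"hand":-1,"dx":0,"dy":0,"dz":0,"rx":0,"ry":0,"rz":0},
    {"hand":-1,"dx":0,"dy":0,"dz":0,"rx":0,"ry":0,"rz":0},
    {"hand":-1,"dx":0,"dy":0,"dz":0,"rx":0,"ry":0,"rz":0},
    {"hand":-1,"dx":0,"dy":0,"dz":0,"rx":0,"ry":0,"rz":0},
    {"hand":-1,"dx":0,"dy":0,"dz":0.03,"rx":0,"ry":0,"rz":0},
    {"hand":-1,"dx":0,"dy":0,"dz":0.07,"rx":0,"ry":0,"rz":0}
  ]
}}

```text
time: 13.75
tool_pos: [0.5972, -0.1011, 0.1434]
eef_rot: [-1.305, -2.85, 0.001]
contact_force: [0.5, 0.6, 1.5]
grip_width: 0.0857
gripper_force: 0.0
```

Call:
{"op": "carry_out", "data": {
  "targets": [
    {"hand":-1,"dx":0,"dy":0,"dz":0.05,"rx":0,"ry":0,"rz":0},
    {"hand":-1,"dx":0,"dy":0,"dz":0.1,"rx":0,"ry":0,"rz":0},
    {"hand":-1,"dx":0,"dy":-0.05,"dz":0.12,"rx":0,"ry":0,"rz":0},
    {"hand":-1,"dx":0,"dy":-0.1,"dz":0.12,"rx":0,"ry":0,"rz":0},
    {"hand":-1,"dx":0,"dy":-0.15,"dz":0.12,"rx":0,"ry":0,"rz":0},
    {"hand":-1,"dx":0,"dy":-0.2,"dz":0.12,"rx":0,"ry":0,"rz":0},
    {"hand":-1,"dx":0,"dy":-0.25,"dz":0.12,"rx":0,"ry":0,"rz":0},
    {"hand":-1,"dx":0,"dy":-0.25,"dz":0.12,"rx":0,"ry":0,"rz":0}
  ]
}}

```text
time: 14.55
tool_pos: [0.5981, -0.3571, 0.2649]
eef_rot: [-1.316, -2.852, 0.003]
contact_force: [0.3, 0.8, -0.7]
grip_width: 0.0852
gripper_force: 0.0
```

```bash
python3 - <<'E'
from h import *
a=shot("side")[1][140:290,250:450,::-1];C,t,d=shot("top");t=t[:,:,::-1][90:280,220:420]
cv2.imwrite("pics/fin.png",np.hstack([cv2.resize(a,(400,400)),cv2.resize(t,(400,400))]))
E
python3 red.py top
```

```text
top ((382.262451171875, -215.52157592773438), (983.7048950195312, 226.52587890625), 13.635734558105469)
tcp [[ 367.16718478 -101.92094705]] [ 0.48543481 -0.1702809   0.45832805]
```

View pics/fin.png

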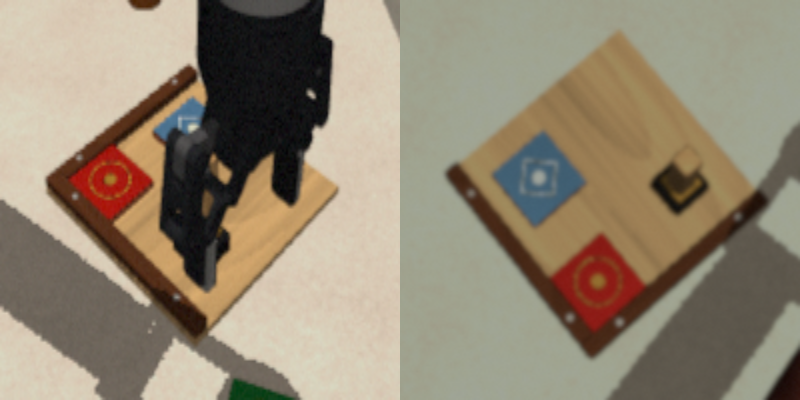

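The red tile sits in the corner against both battens (top crop (598,280)). The pusher stands on free board at (680,180), the blue tile is in place and the arm is clear of everything.

```bash
python3 -c "
from plant import robot
print(robot.job_done())"
```

```text
the job is handed in; nothing more can be done
None
```

The red tile lies flat in the corner against both battens in the last camera views, the pusher stands released and upright on a free part of the board, and the job was handed in at about 15 s; no verdict came back.

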